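# Roll a core tube up to the fence of a logging board

## Robot

A 6-joint arm with a two-finger parallel gripper is mounted at the origin on the work surface. World frame = base frame: x ahead of the robot, y to its left, z up, the work surface at z = 0. Lengths are in m, angles in rad, forces in N, time in s.
With the tool pointing down it reaches from about 0.35 to 0.725 m from the base axis. Payload 4.3 kg.
Tool frame: the origin (TCP) lies midway between the tips of the shut fingers; the grasp point (between the pads) lies 19 mm behind it; z points along the fingers, y is the direction in which the jaws open and shut (so a half turn about z gives the same grasp; the last joint's range is limited). The gripper opens to 85 mm and grips with 20 to 120 N. Pads are 22 mm wide; open, the fingers measure 114 mm over their backs; the gripper's body (76 mm by 85 mm) begins 54 mm behind the grasp point. The pads swing forward as they close: fully open they stand 13 mm farther back than shut.
Start: joints at [-0.11, 0.377, 0.081, 1.274, 0, 1.46], TCP at [0.575, 0, 0.231] pointing down, gripper open.
Joint ranges: [-2.72, 2.72], [-0.84, 1.66], [-1.02, 1.22], [-1.77, 2.12], [-1.37, 1.28], [-3.14, 3.14]. Speed limits (rad/s): [2.57, 2.57, 3.14, 3.14, 3.14, 3.14].

## Interface

Orientations are given as a unit quaternion [x, y, z, w].
In Python, from station import ctrl gives the robot as it stands.
- The arm moves only by the tool carry_out, never from a script. Its argument "rows" is a list of rows, each a list of 3 entries, a list of its own where there are three numbers: the shift along the tool's x, y, z in m, then the turn, a rotation vector about the tool's x, y, z in degrees, then the gripper's target within -1 to 1 (shut at 1, half-way at 0, fully open at -1). A call has 1 to 10 rows; each row shifts and turns the commanded pose from where the row before left it, along the tool's axes as they then stand; what a row does not reach is not made up. A row lasts 1/8 s, in which the tool goes at most 62.5 mm and 10.7 degrees, less where a joint would pass 70% of its speed; a pose out of reach is approached as far as the arm can. A call is refused whole if a number of a shift passes 0.0625 or a number of a turn 10.7, either way. A call with a gripper value outside its range is refused whole. The fingers move at their own pace and stop on an object; "force" is the grip in N (left out, the last holds). Time passes only in rows, so rows that do not move let the fingers close. It gives the time, the measured TCP pose, the force and the opening at its end, in the units of the state.
- ctrl.sense(): the state, without advancing time (a new reading comes with each control period).
- ctrl.camera(name): name is "scene" or "side" or "wrist"; returns a dict with "image" (400x640x3 uint8, red, green, blue), "fx", "fy", "cx", "cy" (pixels), "T" (4x4, takes a point from camera to world coordinates); the wrist camera has in their place "T_tool_cam" (4x4, takes a point from camera to tool coordinates, whose origin is the TCP and whose axes are the flange's). Camera axes: x right, y up, looking along -z (the intrinsics and any distortion apply to the point x, -y, -z); pixel columns grow to the right and rows downward; lengths in m; the calibration is good to about 2 mm. The wrist camera is an equidistant fisheye: a pixel r from the principal point sees the ray r / f radians off the axis. A picture is of the moment at which its call begins: read the wrist's pose just before it. There is no depth.
- ctrl.finish_job(): hands the job in, once; it reports no verdict.
Trained networks look in the newest picture that a camera, given by its name, has taken for a name from the list of things; names that differ only in an ending like _2 or _b are one class to them, and where a whole thing is asked for, a point or a joint stands for the part that bears it (a point fixed in the world has none). Each returns a list of dicts, best first, with "confidence" (0 to 1); they miss things now and then, are a little off and sometimes report something else, mostly with a low value. They report only what shows in the picture. A call takes as long as a camera call. They do not tell look-alikes from the thing itself.
- ctrl.cut_out(camera, query): "region" (400x640 bool, what is visible of it) and "bbox" ([left, top, width, height] in pixels, round what is visible of it).
The state is a dict: "time": time; "q": joint angles; "joint_velocities": joint speeds; "joint_torque": joint torques, N m; "ee_pos": TCP position; "tcp_rot": TCP orientation; "ft_force": force on the tool from outside, world axes, zero at the start; "ft_torque": the same for the moment, N m; "opening": finger opening in m.
Only numpy, scipy, OpenCV 4.12 (cv2) and the standard library are available. Lean on these libraries where they do the work, as an engineer would, in place of code of your own. Each camera call takes 0.05 s, during which the arm holds its last target. There are 200 camera calls.

## Task

Roll the grey capped core tube out of its parking groove and along the board, pushing its side, until it lies against the sliding fence. Bed it there with a light steady push of about 4 N held for a second, square to the fence and without shoving the fence out of its setting, then leave it lying against the fence. Push gently, never lift the tube, and leave the other things alone.

Things in the scene. Friction and masses are not known exactly. Their poses are not given: they have to be found in the camera images.
- board: Fixed plywood logging board, 300 (its x) by 240 (y) by 12 mm thick, flat on the table. Origin: centre of its underside, z up. The lane runs along its +x, away from the robot, between two aluminium side strips 6 mm wide and 10 mm high at y = -83 and +83 mm, full length. Beyond the groove's ridges (see groove) the lane is level and clear up to the fence.
- groove (a point): Middle of the parking groove, on the board's top face at board x = -90 mm, y = 0; axes as the board's. The groove is the strip between two round aluminium ridges that run across the whole lane 13 mm before and 13 mm after this point and stand 2 mm above the board's top.
- tube: Loose smooth grey plastic tube with black end caps, 44 mm diameter, 120 mm long, 0.18 to 0.34 kg. Origin: its centre; y is its axis; x and z turn as it rolls. Starts lying across the lane in the groove, up to 18 mm off the lane's middle. Rolling it over the ridge takes 1 to 2 N, then it surges ahead some cm; on the level lane it needs under 0.5 N and soon stops by itself.
- fence: Aluminium bar across the lane, sliding along the board's x, held by friction: it slips at about 9 N. Origin: middle of the face towards the groove (-x side), level with the board's top; axes as the board's. 14 mm thick, 234 mm long, 30 mm high. Its setting differs each time, 30 to 90 mm beyond the board's middle. A tube lying against it has its centre 22 mm before the face.
- jar: Bystander: small jar, 28 mm across, 34 mm high, standing on the board outside the side strip at +y. Origin: centre of its underside.
- cap: Bystander: black disc cap, 30 mm across, 12 mm high, lying on the board outside the side strip at -y. Origin: centre of its underside.
- pot: Bystander: small terracotta pot, 80 mm across, 70 mm high, on the table right of the board. Origin: centre of its underside.
- pot2: Bystander: black pot, 100 mm across, 85 mm high, on the table left of the board. Origin: centre of its underside.
- tube2: Bystander: thinner grey tube standing on end, 32 mm across, 90 mm high, on the table left of the board. Not the tube to roll. Origin: centre of its underside.
- spray: Bystander: white bottle, 60 mm across, 150 mm high, on the table right of the board. Origin: centre of its underside.
- scoop: Bystander: flat-bladed hand tool with a wooden handle, lying on the table right of the board. Origin: near its middle.
Things that resemble listed ones, but are neither listed nor needed, are in the scene too. What is shaped like the tube but purple is not meant.

How it is judged:
By the outcome, as a careful person would: the job done as asked, in the order asked, and still so for the second after the job is handed in, with the robot touching nothing.
It also fails if it takes over 48 s, if anything falls off the work surface, if the arm or the gripper's body presses on something with over 40 N, if the wrist force passes 120 N, or if a joint passes its speed limit or range.

## Working session

There is one attempt and no reset: what is moved stays moved. The work goes in short steps, Python scripts to look and compute and a tool call to move; the robot and the scene stay as the last step left them, time stands still between calls to the robot, and variables do not carry over. Pictures are saved under pics/ and viewed, about 8 in all and at most 12, crops included, and the job is handed in when it is done.

Besides the shell and the picture viewer there is one more tool, called as name([rows], argument=value, ...), one row to a line, values as JSON. carry_out: Moves the arm, as the interface text tells. Its arguments: {"type":"object","properties":{"rows":{"type":"array"},"force":{"type":"number"}},"required":["rows"]}

```bash
mkdir -p pics; ls; cat > h.py <<'E'
from station import ctrl
import numpy as np, cv2
np.set_printoptions(precision=4,suppress=True)
def save(n,im,s=1):
    cv2.imwrite('pics/'+n,cv2.resize(im[...,::-1],None,fx=s,fy=s,interpolation=cv2.INTER_CUBIC))
def pix2z(c,u,v,z):
    d=np.array([(u-c['cx'])/c['fx'],-(v-c['cy'])/c['fy'],-1.]); T=np.array(c['T'])
    r=T[:3,:3]@d; o=T[:3,3]; return o+r*(z-o[2])/r[2]
def proj(c,p):
    T=np.array(c['T']); q=T[:3,:3].T@(np.array(p)-T[:3,3]); return np.array([c['cx']+c['fx']*q[0]/-q[2], c['cy']-c['fy']*q[1]/-q[2]])
E
python3 - <<'E'
from h import *
s=ctrl.sense(); print(s)
ims=[]
for n in ['scene','side']:
    c=ctrl.camera(n); save(n+'0.png',c['image']); print(n,{k:(v if k!='T' else np.array(v)) for k,v in c.items() if k!='image'})
    for q in ['board','tube','fence','jar','cap']:
        for r in ctrl.cut_out(n,q)[:3]:
            m=r['region']; ys,xs=np.nonzero(m); print(q,round(r['confidence'],2),r['bbox'],m.sum(),xs.mean().round(1),ys.mean().round(1))
    np.save(n+'0.npy',c,allow_pickle=True)
E
```

```text
pics
{'time': 0.0, 'q': array([-0.1103,  0.3781,  0.0796,  1.2744,  0.    ,  1.4605]), 'joint_velocities': array([ 0.0003, -0.0009,  0.0007, -0.0014, -0.0004,  0.0002]), 'joint_torque': array([  0.0005, -46.3601,  26.9877,   0.0208,  -0.0001,  -0.    ]), 'ee_pos': array([0.5743, 0.0001, 0.2304]), 'tcp_rot': array([ 0.7071,  0.7071, -0.0006, -0.0008]), 'ft_force': array([-0.1854,  0.5909,  0.7752]), 'ft_torque': array([-0.0328,  0.0451,  0.0144]), 'opening': 0.08511668019976919}
scene {'fx': 365.98776600443944, 'fy': 365.98776600443944, 'cx': 312.89460885754954, 'cy': 197.8435299262945, 'T': array([[-0.8043, -0.5064,  0.3111,  0.8314],
       [ 0.5943, -0.6843,  0.4227,  0.4032],
       [-0.0012,  0.5248,  0.8512,  0.9223],
       [ 0.    ,  0.    ,  0.    ,  1.    ]])}
board 0.8 [206.4, 164.2, 126.3, 93.8] 6458 264.0 209.6
tube 0.81 [284.1, 168.8, 33.0, 36.2] 488 298.3 187.1
tube 0.8 [164.5, 151.3, 46.1, 23.1] 612 186.9 161.8
tube 0.67 [320.8, 129.8, 19.0, 37.5] 437 332.7 146.1
fence 0.86 [215.7, 181.2, 47.0, 72.6] 596 239.0 214.0
jar 0.62 [303.4, 208.3, 7.1, 16.5] 112 305.8 215.7
jar 0.24 [422.5, 298.0, 25.1, 26.6] 344 436.2 308.5
side {'fx': 473.4576965383051, 'fy': 473.4576965383051, 'cx': 320.00069023030983, 'cy': 203.63821136874063, 'T': array([[ 0.97  ,  0.1562, -0.1863,  0.3198],
       [-0.243 ,  0.6518, -0.7184, -0.842 ],
       [ 0.0092,  0.7421,  0.6702,  0.8252],
       [ 0.    ,  0.    ,  0.    ,  1.    ]])}
board 0.71 [291.0, 193.8, 144.0, 93.2] 8877 365.9 243.9
tube 0.96 [313.7, 209.9, 23.7, 50.3] 937 323.8 237.0
tube 0.86 [295.5, 161.9, 51.6, 30.9] 777 319.7 176.9
tube 0.72 [430.8, 292.4, 68.9, 50.0] 1481 463.9 317.8
fence 0.77 [386.0, 192.9, 41.4, 80.1] 937 403.0 236.4
jar 0.51 [323.0, 197.0, 9.2, 16.4] 128 328.5 205.6
cap 0.55 [332.1, 267.1, 11.8, 12.8] 126 336.1 273.0
cap 0.25 [384.3, 194.3, 43.2, 79.0] 913 403.0 236.3
```

```bash
python3 - <<'E'
from h import *
a=np.load('scene0.npy',allow_pickle=True).item()['image']; b=np.load('side0.npy',allow_pickle=True).item()['image']
# stack: enlarged crops
A=cv2.resize(a[110:290,140:460],None,fx=2.5,fy=2.5,interpolation=cv2.INTER_CUBIC)
save('A.png',A)
B=cv2.resize(b[150:350,260:520],None,fx=3,fy=3,interpolation=cv2.INTER_CUBIC)
save('B.png',B)
E
```

```text
(no output)
```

View pics/A.png

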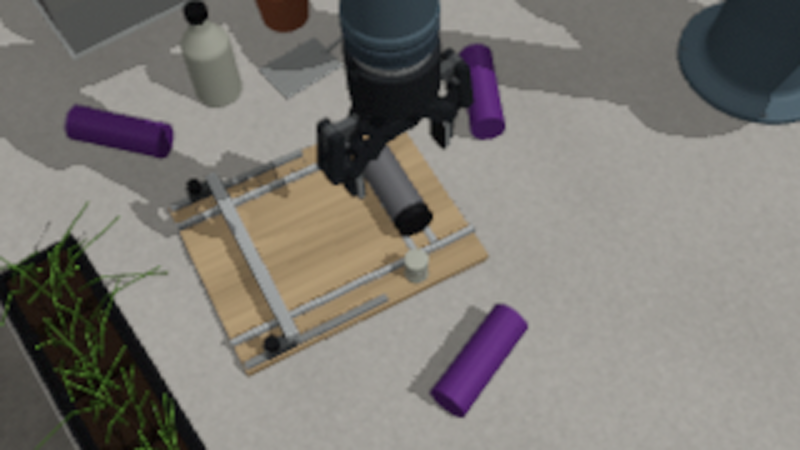

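View pics/B.png

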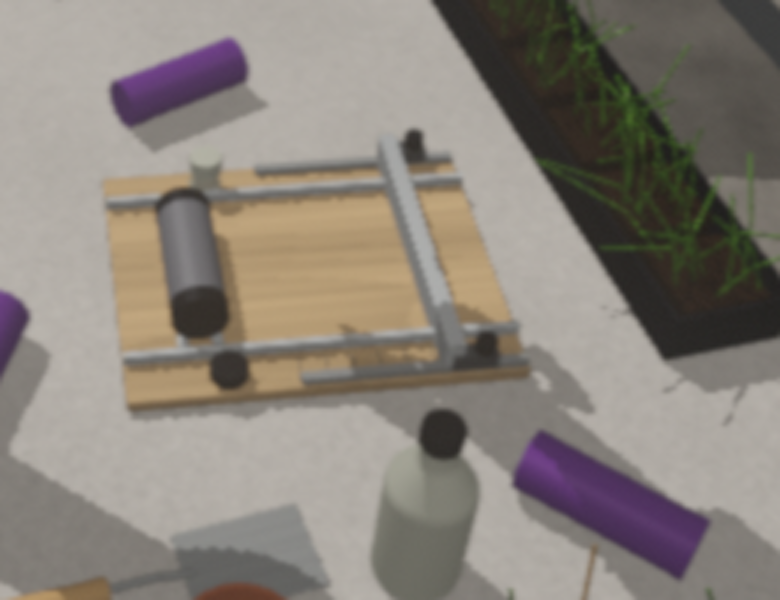

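Both views show one grey tube with black caps lying in the groove: side px (324,237), scene px (298,187). The purple tubes at scene px (187,162), (333,146) and (332,254) are decoys. The fence is at side px (403,236).

```bash
python3 - <<'E'
from h import *
from scipy.optimize import least_squares
C=np.load('scene0.npy',allow_pickle=True).item(); S=np.load('side0.npy',allow_pickle=True).item()
print('tcp proj',proj(C,[.5743,0,.2304]),proj(S,[.5743,0,.2304]))
sd=lambda u,v:(260+u/3,150+v/3); sc=lambda u,v:(140+u/2.5,110+v/2.5)
obs=[(S,sd(104,179),(-.15,.12)),(S,sd(450,155),(.15,.12)),(S,sd(527,367),(.15,-.12)),(S,sd(128,402),(-.15,-.12)),
     (C,sc(487,253),(-.15,.12)),(C,sc(248,368),(.15,.12)),(C,sc(170,211),(.15,-.12))]
for c,p,b in obs: print(b,pix2z(c,*p,.012))
def w(p,b,z): 
    R=np.array([[np.cos(p[2]),-np.sin(p[2])],[np.sin(p[2]),np.cos(p[2])]]); return np.r_[R@np.array(b)+p[:2],z]
r=least_squares(lambda p:np.concatenate([proj(c,w(p,b,.012))-q for c,q,b in obs]),[.55,0,0],loss='soft_l1')
p=r.x; print('board',p,np.degrees(p[2]),r.fun.reshape(-1,2))
# fence: fit face x using mask render; the fence's near-face base & top edge by hand
R=np.array([[np.cos(p[2]),-np.sin(p[2])],[np.sin(p[2]),np.cos(p[2])]])
tob=lambda q:R.T@(q[:2]-p[:2])
# mask fits: silhouette of a model compared by IoU
ctrl_masks={}
def hull(c,pts):
    m=np.zeros((400*4,640*4),np.uint8); P=np.array([proj(c,x) for x in pts])*4
    cv2.fillConvexPoly(m,cv2.convexHull(P.astype(np.int32)),1); return cv2.resize(m.astype(np.float32),(640,400),interpolation=cv2.INTER_AREA)
from scipy.optimize import minimize
def fit(c,m,model,x0,step):
    f=lambda x:np.abs(hull(c,model(x))-m).sum()/m.sum()
    x0=np.array(x0); sim=np.vstack([x0]+[x0+np.eye(len(x0))[i]*step[i] for i in range(len(x0))])
    r=minimize(f,x0,method='Nelder-Mead',options=dict(initial_simplex=sim,maxiter=150)); return r.x,r.fun
def fence(x): return [w(p,(x[0]+dx+dy*x[1],dy),.012+h) for dx in(0,.014) for dy in(-.117,.117) for h in(0.0,.03)]
def tube(x):
    a=np.linspace(0,2*np.pi,24); d=np.array([-np.sin(x[2]),np.cos(x[2])])
    out=[]
    for s in(-.06,.06):
        for t in a: out.append(np.r_[x[:2]+s*d+.022*np.cos(t)*np.array([d[1],-d[0]]), zt+.022*np.sin(t)])
    return out
zt=.012+.022
t0=w(p,(-.09,0),0)
for n,c in(('side',S),('scene',C)):
    ctrl.camera(n); m=ctrl.cut_out(n,'fence')[0]['region'].astype(np.float32)
    print(n,'fence',fit(c,m,fence,[.06,0],[.01,.03]))
    m=ctrl.cut_out(n,'tube')[0]['region'].astype(np.float32)
    if n=='side':
        x,e=fit(c,m,tube,[t0[0],t0[1],p[2]],[.01,.01,.05]); print('tube',x,e,'board',tob(x))
E
```

```text
tcp proj [298.9364 179.1069] [336.5869 137.3571]
(-0.15, 0.12) [0.4781 0.0226 0.012 ]
(0.15, 0.12) [ 0.7737 -0.017   0.012 ]
(0.15, -0.12) [ 0.7398 -0.2501  0.012 ]
(-0.15, -0.12) [ 0.4467 -0.2124  0.012 ]
(-0.15, 0.12) [0.4751 0.0245 0.012 ]
(0.15, 0.12) [ 0.7663 -0.0163  0.012 ]
(0.15, -0.12) [ 0.7396 -0.2418  0.012 ]
board [ 0.6084 -0.1131 -0.1285] -7.3604140277248415 [[-1.4039 -0.4698]
 [-0.9573 -0.8817]
 [ 1.0444  0.2252]
 [-1.0373  0.3848]
 [ 0.1634  0.1546]
 [-1.4827  2.1773]
 [-2.1862 -1.8055]]
side fence (array([0.0866, 0.0072]), np.float64(0.2842336595058441))
tube [ 0.9843  1.6584 -3.8398] 1.0 board [0.1459 1.8051]
scene fence (array([0.0813, 0.0045]), np.float64(0.3442656695842743))
```

carry_out([
  [[0,0,0],[0,0,-10.3],-1],
  [[0,0,0],[0,0,-10.3],-1],
  [[0,0,0],[0,0,-10.3],-1],
  [[0,0,0],[0,0,-10.3],-1],
  [[0,0,0],[0,0,-10.3],-1],
  [[0,0,0],[0,0,-10.3],-1],
  [[0,0,0],[0,0,-10.3],-1],
  [[0,0,0],[0,0,-10.3],-1],
  [[0,0,0],[0,0,0],-1],
])

```text
time: 2.02
ee_pos: [0.5751, -0.0, 0.2313]
tcp_rot: [0.067, 0.998, -0.0, 0.0]
ft_force: [-0.1, 0.2, -0.6]
opening: 0.0854
```

```bash
cat >> h.py <<'E'
from scipy.optimize import minimize
yaw=np.radians(-7.6); P0=np.array([.6084,-.1131])
Rb=np.array([[np.cos(yaw),-np.sin(yaw)],[np.sin(yaw),np.cos(yaw)]])
tob=lambda q:Rb.T@(np.array(q)[:2]-P0)
tow=lambda b:Rb@np.array(b)+P0
def hull(c,pts):
    m=np.zeros((1600,2560),np.uint8); P=np.array([proj(c,x)+.5 for x in pts])*4
    cv2.fillConvexPoly(m,cv2.convexHull(P.astype(np.int32)),1); return cv2.resize(m.astype(np.float32),(640,400),interpolation=cv2.INTER_AREA)
def tubepts(x):
    d=np.array([-np.sin(x[2]),np.cos(x[2])])
    return [np.r_[x[:2]+s*d+.022*np.cos(t)*np.array([d[1],-d[0]]),.034+.022*np.sin(t)] for s in(-.06,.06) for t in np.linspace(0,6.283,24)]
def fencepts(x):
    return [np.r_[tow((x[0]+dx+dy*x[1],dy)),.012+h] for dx in(0,.014) for dy in(-.117,.117) for h in(0,.03)]
def fit(c,m,model,x0,step):
    m=m.astype(np.float32); x0=np.array(x0)
    sim=np.vstack([x0]+[x0+np.eye(len(x0))[i]*step[i] for i in range(len(x0))])
    r=minimize(lambda x:np.abs(hull(c,model(x))-m).sum()/m.sum(),x0,method='Nelder-Mead',options=dict(initial_simplex=sim,maxiter=150)); return r.x,r.fun
def tubefit(n,g):
    c=ctrl.camera(n); x0=np.r_[tow(g),yaw]; e=proj(c,np.r_[x0[:2],.034])
    rs=[r for r in ctrl.cut_out(n,'tube') if np.hypot(*(np.array(np.nonzero(r['region'])).mean(1)[::-1]-e))<25]
    for r in rs[:1]:
        x,f=fit(c,r['region'],tubepts,x0,[.008,.008,.05]); print(n,'tube conf',round(r['confidence'],2),'world',x[:2],'yaw',np.degrees(x[2]),'err',round(f,2),'board',tob(x))
    for r in ctrl.cut_out(n,'fence')[:1]:
        x,f=fit(c,r['region'],fencepts,[.08,0],[.01,.02]); print(n,'fence',x,round(f,2))
    return c
def st():
    s=ctrl.sense(); print('t',round(s['time'],2),'tcp',s['ee_pos'],'board',tob(s['ee_pos']),'f board',Rb.T@s['ft_force'][:2],s['ft_force'][2],'q6',s['q'][5])
E
python3 - <<'E'
from h import *
from scipy.spatial.transform import Rotation as R
st(); s=ctrl.sense(); M=R.from_quat(s['tcp_rot']).as_matrix(); print(M)
tubefit('side',(-.09,0)); tubefit('scene',(-.09,0))
b=tow((-.15,0)); d=np.r_[b,.1]-s['ee_pos']; print('shift to (-.15,0) z.1 in tool',M.T@d)
c=ctrl.camera('wrist'); save('w.png',c['image']); print({k:v for k,v in c.items() if k!='image'})
E
```

```text
t 2.02 tcp [ 0.5751 -0.      0.2313] board [-0.048   0.1077] f board [-0.1453  0.2311] -0.618404335670663 q6 0.02448540612068849
[[-0.9909  0.1344  0.0001]
 [ 0.1344  0.9909 -0.    ]
 [-0.0001 -0.     -1.    ]]
side fence [ 0.0874 -0.008 ] 0.34
scene tube conf 0.77 world [ 0.5172 -0.1069] yaw -8.297164924188223 err 0.12 board [-0.0912 -0.006 ]
scene fence [0.0821 0.0036] 0.31
shift to (-.15,0) z.1 in tool [ 0.1018 -0.1079  0.1313]
{'fx': 309.70691628693146, 'fy': 309.70691628693146, 'cx': 319.114954622476, 'cy': 201.68090544621288, 'T_tool_cam': array([[ 0.0009,  0.9576,  0.288 ,  0.074 ],
       [ 1.    , -0.0008, -0.0005,  0.0003],
       [-0.0003,  0.288 , -0.9576, -0.1428],
       [ 0.    ,  0.    ,  0.    ,  1.    ]])}
```

View pics/w.png

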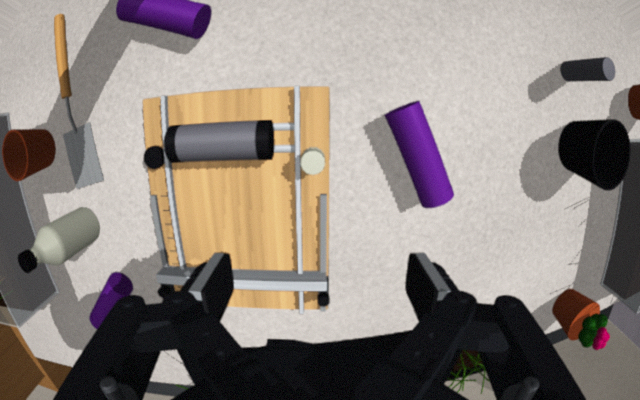

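The wrist picture shows the grey tube at px (219,141), in the groove and nearer the −y strip. The jar is at (312,161), the cap at (153,157) and the fence at row 280. I'll measure from this view too, because the side camera missed the tube.

```bash
cat >> h.py <<'E'
from scipy.spatial.transform import Rotation as Ro
def wpix(c,s,u,v,z):
    p=np.array([u-c['cx'],v-c['cy']]); r=np.hypot(*p); th=r/c['fx']; d=np.r_[np.sin(th)*p/r,np.cos(th)]*[1,-1,-1]
    T=np.array(c['T_tool_cam']); M=Ro.from_quat(s['tcp_rot']).as_matrix()
    o=M@T[:3,3]+s['ee_pos']; g=M@T[:3,:3]@d; return o+g*(z-o[2])/g[2]
E
python3 - <<'E'
from h import *
s=ctrl.sense(); c=ctrl.camera('wrist')
for n,u,v,z in [('c-+',329,87,.012),('c--',143,98,.012),('c++',328,310,.012),('strip- near',165,97,.022),('strip+ near',297,87,.022),('capL',165,143,.034),('capR',273,140,.034),('ridge1 R',285,126,.014),('ridge2 R',285,149,.014),('fenceR top',327,279,.042),('fence mid top',245,272,.042)]:
    q=wpix(c,s,u,v,z); print(n,q[:2],'board',tob(q))
for r in ctrl.cut_out('wrist','tube')[:3]: print(r['confidence'],r['bbox'])
E
```

```text
c-+ [0.4751 0.0252] board [-0.1504  0.1195]
c-- [ 0.4421 -0.2098] board [-0.152  -0.1179]
c++ [ 0.7718 -0.0129] board [0.1488 0.1209]
strip- near [ 0.4505 -0.1716] board [-0.1488 -0.0789]
strip+ near [ 0.471  -0.0105] board [-0.1498  0.0835]
capL [ 0.5063 -0.1759] board [-0.0928 -0.0758]
capR [ 0.526  -0.0443] board [-0.0908  0.0573]
ridge1 R [ 0.5133 -0.0311] board [-0.1051  0.0687]
ridge2 R [ 0.54   -0.0351] board [-0.0781  0.0682]
fenceR top [ 0.7012 -0.0065] board [0.0779 0.118 ]
fence mid top [ 0.6796 -0.107 ] board [0.0697 0.0155]
0.8 [559.3, 60.0, 55.4, 19.4]
0.66 [87.9, 271.1, 45.5, 59.0]
0.65 [118.0, 0.0, 93.3, 40.9]
```

carry_out([
  [[0.03,-0.03,0],[0,0,0],-1],
  [[0.03,-0.03,0],[0,0,0],-1],
  [[0.03,-0.03,0.02],[0,0,0],-1],
  [[0.017,-0.027,0.03],[0,0,0],-1],
  [[0,0,0.04],[0,0,0],-1],
  [[0,0,0.04],[0,0,0],-1],
  [[0,0,0.04],[0,0,0],-1],
  [[0,0,0.03],[0,0,0],-1],
  [[0,0,0.0165],[0,0,0],-1],
  [[0,0,0],[0,0,0],-1],
])

```text
time: 3.72
ee_pos: [0.4522, -0.1014, 0.0138]
tcp_rot: [0.066, 0.998, 0.0, -0.001]
ft_force: [0.1, 1.6, -0.6]
opening: 0.0854
```

```bash
python3 - <<'E'
from h import *
st(); c=tubefit('side',(-.091,-.009)); save('s1.png',c['image'][170:310,270:470],4)
tubefit('scene',(-.091,-.009))
E
```

```text
t 3.73 tcp [ 0.4522 -0.1014  0.0138] board [-0.1563 -0.009 ] f board [-0.0962  1.5777] -0.6153929879473942 q6 -0.22454070983237878
side tube conf 0.86 world [ 0.5205 -0.1056] yaw -7.272260378325591 err 0.05 board [-0.0882 -0.0042]
side fence [-0.094  -0.0411] 0.82
scene tube conf 0.61 world [ 0.5175 -0.1069] yaw -7.952714069870503 err 0.06 board [-0.0909 -0.0059]
```

View pics/s1.png

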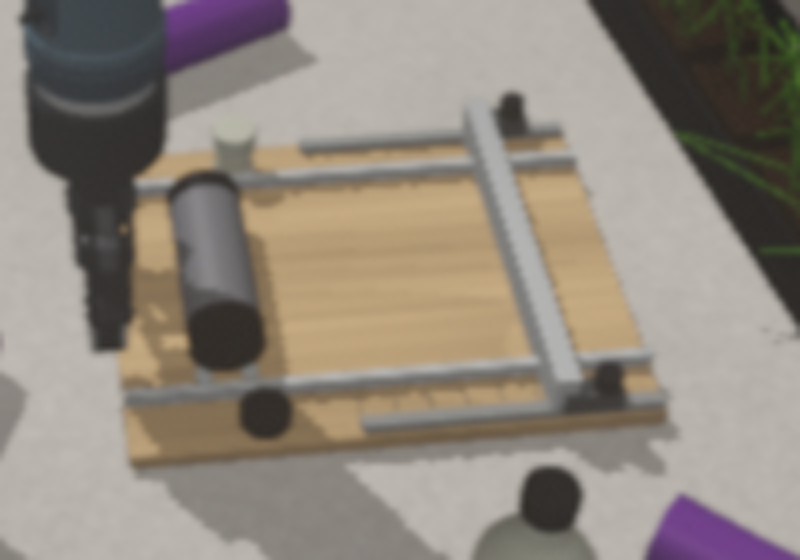

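The side view shows the fingers just behind the tube (crop (105,345) against the tube at (215,270)), with nothing touching. The fits put the tube at y ≈ −6 mm and square to the lane. I'll approach slowly.

carry_out([
  [[-0.012,0.003,0],[0,0,0],-1],
  [[-0.01,0,0],[0,0,0],-1],
  [[-0.003,0,0],[0,0,0],-1],
  [[-0.003,0,0],[0,0,0],-1],
  [[-0.003,0,0],[0,0,0],-1],
  [[-0.002,0,0],[0,0,0],-1],
  [[-0.002,0,0],[0,0,0],-1],
])

```text
time: 4.9
ee_pos: [0.4875, -0.1033, 0.0146]
tcp_rot: [0.066, 0.998, 0.0, -0.001]
ft_force: [-3.3, -0.2, 2.2]
opening: 0.0853
```

carry_out([
  [[-0.002,0,0],[0,0,0],-1],
  [[-0.002,0,0],[0,0,0],-1],
  [[-0.002,0,0],[0,0,0],-1],
  [[-0.002,0,0],[0,0,0],-1],
  [[-0.002,0,0],[0,0,0],-1],
  [[-0.002,0,0],[0,0,0],-1],
])

```text
time: 5.65
ee_pos: [0.501, -0.1051, 0.0149]
tcp_rot: [0.066, 0.998, -0.0, 0.0]
ft_force: [0.4, -0.2, 0.8]
opening: 0.0855
```

```bash
python3 - <<'E'
from h import *
st(); tubefit('side',(-.08,-.006)); tubefit('scene',(-.08,-.006))
E
```

```text
t 5.65 tcp [ 0.501  -0.1051  0.0149] board [-0.1075 -0.0063] f board [ 0.3842 -0.1856] 0.7758515942732827 q6 -0.1982997450632192
side tube conf 0.86 world [ 0.5479 -0.1095] yaw -9.27024996005918 err 0.1 board [-0.0605 -0.0045]
side fence [ 0.0857 -0.0048] 0.27
scene tube conf 0.56 world [ 0.5624 -0.1145] yaw -6.584031109879316 err 0.07 board [-0.0454 -0.0075]
scene fence [0.0827 0.0038] 0.36
```

carry_out([
  [[-0.004,0,0],[0,0,0],-1],
  [[-0.004,0,0],[0,0,0],-1],
  [[-0.003,0,0],[0,0,0],-1],
  [[-0.003,0,0],[0,0,0],-1],
  [[-0.003,0,0],[0,0,0],-1],
  [[-0.003,0,0],[0,0,0],-1],
])

```text
time: 6.7
ee_pos: [0.5205, -0.1077, 0.0148]
tcp_rot: [0.066, 0.998, -0.0, 0.0]
ft_force: [-0.0, 1.4, 0.7]
opening: 0.0854
```

```bash
python3 - <<'E'
from h import *
st(); tubefit('side',(-.045,-.006)); tubefit('scene',(-.045,-.006))
E
```

```text
t 6.7 tcp [ 0.5205 -0.1077  0.0148] board [-0.0878 -0.0063] f board [-0.2125  1.3466] 0.7323043286814371 q6 -0.19081911197365656
side tube conf 0.56 world [ 0.6181 -0.1178] yaw -7.913693306779234 err 0.04 board [ 0.0103 -0.0034]
side fence [0.0859 0.0133] 0.34
scene tube conf 0.55 world [ 0.6129 -0.121 ] yaw -7.618761425026292 err 0.07 board [ 0.0055 -0.0073]
scene fence [ 0.0824 -0.0049] 0.35
```

carry_out([
  [[-0.01,0,0],[0,0,0],-1],
  [[-0.012,0,0],[0,0,0],-1],
  [[-0.01,0,0],[0,0,0],-1],
  [[-0.008,0,0],[0,0,0],-1],
  [[-0.005,0,0],[0,0,0],-1],
  [[-0.003,0,0],[0,0,0],-1],
  [[0,0,0],[0,0,0],-1],
])

```text
time: 7.88
ee_pos: [0.5679, -0.114, 0.0148]
tcp_rot: [0.066, 0.998, 0.0, -0.0]
ft_force: [-0.5, 0.6, -0.3]
opening: 0.0855
```

```bash
python3 - <<'E'
from h import *
st(); tubefit('side',(.01,-.006)); tubefit('scene',(.01,-.006))
E
```

```text
t 7.88 tcp [ 0.5679 -0.114   0.0148] board [-0.04   -0.0063] f board [-0.5503  0.5246] -0.3100855101290302 q6 -0.17504389843712875
side tube conf 0.69 world [ 0.6185 -0.1214] yaw -9.139504099841425 err 0.14 board [ 0.0111 -0.0069]
side fence [0.0868 0.0056] 0.34
scene fence [0.0823 0.0057] 0.37
```

carry_out([
  [[-0.003,0,0],[0,0,0],-1],
  [[-0.003,0,0],[0,0,0],-1],
  [[-0.003,0,0],[0,0,0],-1],
  [[-0.003,0,0],[0,0,0],-1],
  [[-0.002,0,0],[0,0,0],-1],
  [[-0.002,0,0],[0,0,0],-1],
  [[-0.002,0,0],[0,0,0],-1],
  [[-0.002,0,0],[0,0,0],-1],
  [[-0.002,0,0],[0,0,0],-1],
  [[-0.002,0,0],[0,0,0],-1],
])

```text
time: 9.43
ee_pos: [0.5918, -0.1172, 0.0148]
tcp_rot: [0.066, 0.998, 0.0, 0.0]
ft_force: [0.4, -0.4, 0.5]
opening: 0.0855
```

carry_out([
  [[-0.002,0,0],[0,0,0],-1],
  [[-0.002,0,0],[0,0,0],-1],
  [[-0.002,0,0],[0,0,0],-1],
  [[-0.002,0,0],[0,0,0],-1],
  [[-0.002,0,0],[0,0,0],-1],
  [[-0.002,0,0],[0,0,0],-1],
  [[-0.002,0,0],[0,0,0],-1],
  [[-0.002,0,0],[0,0,0],-1],
])

```text
time: 10.42
ee_pos: [0.6077, -0.1194, 0.0148]
tcp_rot: [0.066, 0.998, 0.0, 0.0]
ft_force: [0.3, 0.5, -0.4]
opening: 0.0855
```

```bash
python3 - <<'E'
from h import *
st(); tubefit('side',(.04,-.006)); tubefit('scene',(.04,-.006))
E
```

```text
t 10.43 tcp [ 0.6077 -0.1194  0.0148] board [ 0.0001 -0.0063] f board [0.2096 0.5014] -0.3795900804145032 q6 -0.16372594083864858
side tube conf 0.57 world [ 0.6466 -0.1241] yaw -9.827727812582367 err 0.69 board [ 0.0393 -0.0059]
side fence [ 0.0862 -0.0063] 0.29
scene fence [0.0825 0.0004] 0.33
```

carry_out([
  [[-0.002,0,0],[0,0,0],-1],
  [[-0.002,0,0],[0,0,0],-1],
  [[-0.002,0,0],[0,0,0],-1],
  [[-0.002,0,0],[0,0,0],-1],
  [[-0.002,0,0],[0,0,0],-1],
  [[-0.002,0,0],[0,0,0],-1],
  [[-0.002,0,0],[0,0,0],-1],
  [[-0.002,0,0],[0,0,0],-1],
  [[-0.002,0,0],[0,0,0],-1],
])

```text
time: 11.85
ee_pos: [0.6255, -0.1217, 0.0148]
tcp_rot: [0.066, 0.998, -0.0, 0.0]
ft_force: [0.2, -0.5, -0.3]
opening: 0.0855
```

```bash
python3 - <<'E'
from h import *
st(); c=ctrl.camera('side'); a=c['image'][185:300,290:440]
c=ctrl.camera('scene'); b=c['image'][160:275,195:345]
save('s2.png',np.vstack([a,b]),2.6)
E
```

```text
t 11.85 tcp [ 0.6255 -0.1217  0.0148] board [ 0.0181 -0.0063] f board [ 0.2659 -0.4413] -0.27085055630380916 q6 -0.15908810071216914
```

View pics/s2.png

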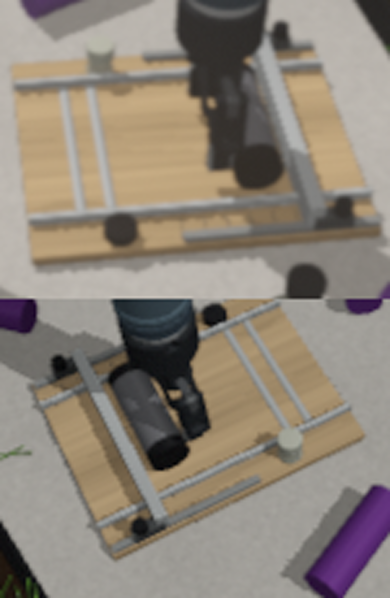

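The upper half (side) shows the tube cap at (258,167), close to the fence face at about x 290. The lower half (scene) shows the tube parallel to the fence. I'll back off, raise a little and shut the fingers, so the bedding push acts on the tube's middle and it can align itself with the fence.

carry_out([
  [[0.006,0,0],[0,0,0],-1],
  [[0.006,0,0],[0,0,0],-1],
  [[0,0,-0.012],[0,0,0],0],
  [[0,0,0],[0,0,0],1],
  [[0,0,0],[0,0,0],1],
  [[0,0,0],[0,0,0],1],
  [[0,0,0],[0,0,0],1],
  [[0,0,0],[0,0,0],1],
  [[0,0,0],[0,0,0],1],
])

```text
time: 13.08
ee_pos: [0.6135, -0.1201, 0.0267]
tcp_rot: [0.066, 0.998, 0.0, -0.0]
ft_force: [0.1, -0.5, -0.0]
opening: -0.0002
```

```bash
python3 - <<'E'
from h import *
st(); tubefit('side',(.055,-.006)); tubefit('scene',(.055,-.006))
for i in range(4): ctrl.camera('side'); st()
E
```

```text
t 13.07 tcp [ 0.6135 -0.1201  0.0267] board [ 0.0059 -0.0063] f board [ 0.1318 -0.5024] -0.03415151167770615 q6 -0.16215420918772147
side tube conf 0.69 world [ 0.6645 -0.1259] yaw -9.444894252166279 err 0.17 board [ 0.0573 -0.0052]
side fence [0.0871 0.0029] 0.31
scene tube conf 0.8 world [ 0.6596 -0.1261] yaw -8.23412146343739 err 0.07 board [ 0.0525 -0.0061]
scene fence [ 0.0826 -0.0012] 0.33
t 13.43 tcp [ 0.6135 -0.1201  0.0268] board [ 0.006  -0.0063] f board [ 0.2044 -0.6945] 0.623244920704108 q6 -0.16216757715755215
t 13.47 tcp [ 0.6135 -0.1201  0.0269] board [ 0.006  -0.0063] f board [0.129  0.1197] -0.8920900730937364 q6 -0.16217735187569857
t 13.53 tcp [ 0.6135 -0.1202  0.0268] board [ 0.006  -0.0063] f board [-0.3802  0.0917] 0.29468406290755256 q6 -0.16216539968566893
t 13.57 tcp [ 0.6135 -0.1201  0.0269] board [ 0.006  -0.0063] f board [ 0.8641 -0.5815] 0.15441389070563052 q6 -0.16216717069118267
```

carry_out([
  [[-0.003,0,0],[0,0,0],1],
  [[-0.003,0,0],[0,0,0],1],
  [[-0.003,0,0],[0,0,0],1],
  [[-0.002,0,0],[0,0,0],1],
  [[-0.001,0,0],[0,0,0],1],
  [[-0.001,0,0],[0,0,0],1],
  [[-0.001,0,0],[0,0,0],1],
  [[-0.001,0,0],[0,0,0],1],
  [[-0.001,0,0],[0,0,0],1],
  [[-0.001,0,0],[0,0,0],1],
])

```text
time: 14.82
ee_pos: [0.6304, -0.1224, 0.0268]
tcp_rot: [0.066, 0.998, -0.0, 0.0]
ft_force: [0.0, -0.1, 1.4]
opening: -0.0002
```

carry_out([
  [[-0.001,0,0],[0,0,0],1],
  [[-0.001,0,0],[0,0,0],1],
  [[-0.001,0,0],[0,0,0],1],
])

```text
time: 15.2
ee_pos: [0.6334, -0.1228, 0.0268]
tcp_rot: [0.066, 0.998, -0.0, 0.0]
ft_force: [0.5, -0.9, -0.5]
opening: 0.0004
```

```bash
python3 - <<'E'
from h import *
st(); tubefit('side',(.055,-.006)); tubefit('scene',(.055,-.006));st()
E
```

```text
t 15.2 tcp [ 0.6334 -0.1228  0.0268] board [ 0.0261 -0.0063] f board [ 0.5839 -0.8499] -0.5158818617865871 q6 -0.15711251135814336
side tube conf 0.88 world [ 0.6719 -0.1291] yaw -13.65347837453765 err 0.51 board [ 0.0651 -0.0074]
side fence [0.0911 0.0416] 0.58
scene tube conf 0.62 world [ 0.667  -0.1262] yaw -7.52833109277878 err 0.05 board [ 0.0598 -0.0052]
scene fence [0.0826 0.0025] 0.32
t 15.5 tcp [ 0.6334 -0.1228  0.0268] board [ 0.026  -0.0063] f board [-0.0611 -0.5642] -0.29534966850686184 q6 -0.15715097325785743
```

Nearly against the fence. I'll go on in fine steps and watch the force.

carry_out([
  [[-0.0005,0,0],[0,0,0],1],
  [[-0.0005,0,0],[0,0,0],1],
])

```text
time: 15.75
ee_pos: [0.6343, -0.1229, 0.0268]
tcp_rot: [0.066, 0.998, 0.0, 0.0]
ft_force: [-0.4, -0.7, 0.1]
opening: -0.0001
```

carry_out([
  [[-0.0005,0,0],[0,0,0],1],
  [[-0.0005,0,0],[0,0,0],1],
])

```text
time: 16.0
ee_pos: [0.6346, -0.1229, 0.0266]
tcp_rot: [0.066, 0.998, 0.0, -0.001]
ft_force: [-2.7, 0.7, 1.3]
opening: 0.0004
```

carry_out([
  [[0,0,0],[0,0,0],1],
])

```text
time: 16.12
ee_pos: [0.6346, -0.1229, 0.0266]
tcp_rot: [0.066, 0.998, 0.0, -0.001]
ft_force: [-2.1, -0.6, 2.2]
opening: 0.0001
```

```bash
cat >> h.py <<'E'
def favg(n=5):
    F=[]
    for i in range(n): ctrl.camera('scene'); s=ctrl.sense(); F.append(np.r_[Rb.T@s['ft_force'][:2],s['ft_force'][2]])
    print('favg board',np.mean(F,0),'fx',np.array(F)[:,0],'tcp board',tob(s['ee_pos']),'t',s['time'])
E
python3 -c "
from h import *
favg()"
```

```text
favg board [-3.7066 -0.0944  1.1418] fx [-3.0055 -3.6011 -3.078  -5.2432 -3.6053] tcp board [ 0.0273 -0.0063] t 16.375
```

carry_out([
  [[-0.0001,0,0],[0,0,0],1],
  [[0,0,0],[0,0,0],1],
  [[0,0,0],[0,0,0],1],
  [[0,0,0],[0,0,0],1],
  [[0,0,0],[0,0,0],1],
  [[0,0,0],[0,0,0],1],
])

```text
time: 17.12
ee_pos: [0.6346, -0.1229, 0.0266]
tcp_rot: [0.066, 0.998, 0.0, -0.001]
ft_force: [-5.7, -0.3, 1.1]
opening: 0.0
```

```bash
python3 -c "
from h import *
favg(16)"
```

```text
favg board [-5.2841 -0.2604  1.8657] fx [-5.4176 -4.5368 -6.0099 -6.0048 -5.0137 -5.7719 -4.7845 -5.7943 -4.5515
 -4.7532 -5.3886 -5.5738 -4.1092 -5.7005 -5.5112 -5.6234] tcp board [ 0.0273 -0.0063] t 17.925
```

The force creeps up to 5.3 N. That is below the slip force but above the target, so I'll ease it back.

carry_out([
  [[0.0003,0,0],[0,0,0],1],
  [[0,0,0],[0,0,0],1],
])

```text
time: 18.18
ee_pos: [0.6346, -0.1229, 0.0266]
tcp_rot: [0.066, 0.998, 0.0, -0.0]
ft_force: [-4.8, 0.9, 0.7]
opening: 0.0001
```

```bash
python3 -c "
from h import *
favg(8);favg(8)"
```

```text
favg board [-5.2922 -0.5862  1.1262] fx [-5.6894 -4.7827 -5.5881 -4.8368 -5.7964 -5.5224 -4.9702 -5.1515] tcp board [ 0.0273 -0.0063] t 18.575
favg board [-5.1074 -0.4875  1.2008] fx [-4.9325 -4.6809 -4.7457 -5.7349 -5.1152 -5.8201 -5.4217 -4.4085] tcp board [ 0.0273 -0.0063] t 18.975
```

carry_out([
  [[0.0003,0,0],[0,0,0],1],
  [[0,0,0],[0,0,0],1],
])

```text
time: 19.23
ee_pos: [0.6346, -0.1229, 0.0266]
tcp_rot: [0.066, 0.998, 0.0, -0.0]
ft_force: [-5.2, 0.6, -0.1]
opening: -0.0
```

```bash
python3 -c "
from h import *
favg(8);favg(8)"
```

```text
favg board [-4.416  -0.1643 -0.6709] fx [-4.7586 -4.3689 -3.9978 -4.4343 -5.3957 -3.9482 -4.4516 -3.9731] tcp board [ 0.0273 -0.0063] t 19.625
favg board [-4.8313 -0.3914 -1.0777] fx [-4.8621 -4.2582 -5.2406 -4.7215 -4.6618 -5.0948 -4.3744 -5.4367] tcp board [ 0.0273 -0.0062] t 20.025
```

carry_out([
  [[0.0002,0,0],[0,0,0],1],
  [[0,0,0],[0,0,0],1],
])

```text
time: 20.27
ee_pos: [0.6346, -0.1229, 0.0268]
tcp_rot: [0.066, 0.998, 0.0, 0.0]
ft_force: [-4.1, 0.9, -0.6]
opening: 0.0001
```

```bash
python3 -c "
from h import *
favg(8);favg(16)"
```

```text
favg board [-4.5555 -0.0507 -1.5671] fx [-4.2029 -4.4851 -4.8066 -4.5712 -4.0036 -4.2561 -5.411  -4.7078] tcp board [ 0.0273 -0.0063] t 20.675
favg board [-4.6747 -0.0083 -1.4509] fx [-5.1308 -4.4186 -5.1944 -4.5702 -4.3713 -4.5218 -3.9963 -5.1912 -4.2339
 -4.6651 -5.6964 -5.3761 -4.5299 -4.0535 -4.0604 -4.7859] tcp board [ 0.0273 -0.0063] t 21.475
```

carry_out([
  [[0.0003,0,0],[0,0,0],1],
  [[0,0,0],[0,0,0],1],
])

```text
time: 21.72
ee_pos: [0.6346, -0.123, 0.027]
tcp_rot: [0.066, 0.998, -0.0, 0.0]
ft_force: [-5.0, 1.5, -1.8]
opening: 0.0003
```

```bash
python3 -c "
from h import *
favg(8);favg(20)"
```

```text
favg board [-3.6344 -0.1413 -0.9777] fx [-3.3713 -4.1879 -4.0611 -3.7788 -3.964  -3.3212 -2.5407 -3.8505] tcp board [ 0.0273 -0.0063] t 22.125
favg board [-2.6053  0.0247 -1.0005] fx [-2.287  -3.3689 -3.5768 -3.5235 -2.8138 -3.1435 -2.7673 -1.8082 -1.9332
 -2.1372 -3.1174 -2.3777 -2.6738 -2.6689 -2.8157 -2.9042 -2.3959 -1.6317
 -1.7231 -2.4384] tcp board [ 0.0272 -0.0063] t 23.125
```

carry_out([
  [[-0.0003,0,0],[0,0,0],1],
  [[0,0,0],[0,0,0],1],
])

```text
time: 23.38
ee_pos: [0.6346, -0.123, 0.0269]
tcp_rot: [0.066, 0.998, -0.0, 0.0]
ft_force: [-3.4, 0.4, 0.9]
opening: -0.0001
```

```bash
python3 -c "
from h import *
favg(8);favg(20)"
```

```text
favg board [-3.5059  0.3212  0.7777] fx [-4.0884 -3.0228 -3.3465 -2.7955 -2.9815 -3.4634 -3.826  -4.5235] tcp board [ 0.0272 -0.0063] t 23.775
favg board [-3.4986  0.1023  1.5479] fx [-2.32   -2.9944 -3.3693 -2.8908 -2.3556 -3.984  -4.0996 -3.2348 -3.669
 -2.4388 -4.2497 -3.6241 -2.9629 -3.703  -4.1039 -4.2612 -4.6929 -2.9545
 -4.5342 -3.5287] tcp board [ 0.0272 -0.0063] t 24.775
```

A steady push of about 3.5–3.8 N. I'll hold it one more second, then withdraw softly straight back and up.

carry_out([
  [[0,0,0],[0,0,0],1],
  [[0,0,0],[0,0,0],1],
  [[0,0,0],[0,0,0],1],
  [[0,0,0],[0,0,0],1],
  [[0,0,0],[0,0,0],1],
  [[0,0,0],[0,0,0],1],
  [[0,0,0],[0,0,0],1],
  [[0,0,0],[0,0,0],1],
])

```text
time: 25.78
ee_pos: [0.6346, -0.123, 0.0268]
tcp_rot: [0.066, 0.998, 0.0, -0.0]
ft_force: [-2.8, 0.2, 1.2]
opening: -0.0001
```

carry_out([
  [[0.0005,0,0],[0,0,0],1],
  [[0.0005,0,0],[0,0,0],1],
  [[0.001,0,0],[0,0,0],1],
  [[0.003,0,0],[0,0,0],1],
  [[0.008,0,0],[0,0,0],1],
  [[0.015,0,0],[0,0,0],1],
  [[0.015,0,0],[0,0,0],1],
  [[0.01,0,-0.02],[0,0,0],1],
  [[0.01,0,-0.04],[0,0,0],1],
  [[0.01,0,-0.05],[0,0,0],1],
])

```text
time: 27.02
ee_pos: [0.5604, -0.1129, 0.1369]
tcp_rot: [0.066, 0.998, 0.0, -0.001]
ft_force: [0.2, -0.3, 0.3]
opening: -0.0001
```

carry_out([
  [[0.03,0,-0.04],[0,0,0],1],
  [[0.03,0,-0.02],[0,0,0],1],
  [[0.03,0,0],[0,0,0],1],
  [[0,0,0],[0,0,0],1],
  [[0,0,0],[0,0,0],1],
])

```text
time: 27.65
ee_pos: [0.4733, -0.1015, 0.1969]
tcp_rot: [0.066, 0.998, -0.0, 0.0]
ft_force: [-0.4, 0.1, 0.2]
opening: -0.0002
```

```bash
python3 - <<'E'
from h import *
st(); c=tubefit('side',(.061,-.006)); d=tubefit('scene',(.061,-.006))
save('f.png',np.hstack([c['image'][185:300,290:440],d['image'][160:275,195:345]]),2.6)
E
```

```text
t 27.65 tcp [ 0.4733 -0.1015  0.1969] board [-0.1355 -0.0063] f board [-0.4492  0.0731] 0.21727968153542196 q6 -0.20970579557115243
side tube conf 0.81 world [ 0.6702 -0.1271] yaw -6.993540325780988 err 0.06 board [ 0.0631 -0.0057]
side fence [0.087  0.0031] 0.46
scene tube conf 0.77 world [ 0.667  -0.1273] yaw -7.71950155646998 err 0.04 board [ 0.06   -0.0063]
scene fence [0.0828 0.005 ] 0.33
```

View pics/f.png

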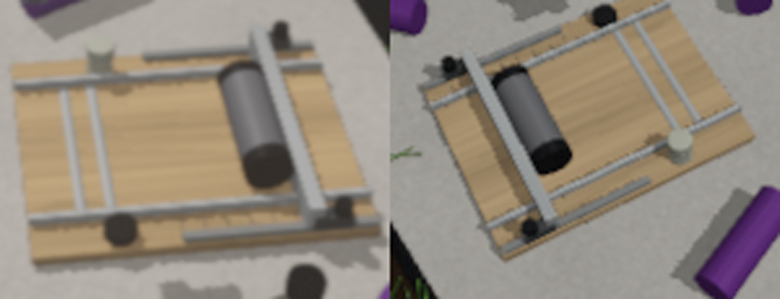

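The final picture shows the tube lying along the fence in both views: left crop (255,125) and right crop (532,120). No board is visible between them, and the jar and cap are in place. Handing in.

```bash
python3 -c "
from h import *
tubefit('scene',(.061,-.006)); print(ctrl.finish_job())"
```

```text
scene tube conf 0.61 world [ 0.6666 -0.1275] yaw -7.357684802997313 err 0.05 board [ 0.0596 -0.0065]
scene fence [ 0.0832 -0.0013] 0.47
the job is handed in; nothing more can be done
None
```

The grey tube now lies against the fence, and the job was handed in at about 28 s on the robot's clock. I rolled it over the ridge and along the lane with the two open fingers. I then bedded it with the fingers shut, pushing on its middle, and withdrew the arm clear of everything.

**Bedding force:** the push did not sit at 4 N straight away. It first crept up to about 5.3 N, so I eased it; it held about 4.5 N for two seconds, then sagged to about 2.3 N. I raised it again and held about 3.5 N for the last two seconds. The highest single reading during bedding was 6.0 N, below the fence's 9 N slip force.

**Last checks:**
- **Contact:** the scene camera puts the tube's centre at 60 mm along the board, against an expected 61 mm. The side camera is about 2 mm short of its own expected value. Both are within calibration error, so a gap of a millimetre or so can't be ruled out. The pictures show none.
- **Squareness:** the last two scene-camera fits put the tube within 0.3° of the board's direction, and the side camera within 0.6°.
- **Fence:** it read 82–83 mm in the scene camera and about 86–87 mm in the side camera, both before and after, so I found no shift. A few side-camera fits were clearly bad because the arm hid the view, and I ignored them.
- **Other things:** the jar and cap are where they were. I did not check the other items one by one, but the arm never went near them.

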